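# Put the staking block away behind the bifold door

## Task

Pull the bench cupboard's bifold door by its handle and fold both panels right back until its catch holds it, then put the round wooden staking block away, standing upright on the cupboard floor and wholly inside so that the door could shut in front of it. Leave the door folded back, since more is to go in, and leave the bushing, the punch and the arbor where they lie.

Things in the scene. Friction and masses are not known exactly. Their poses are not given: they have to be found in the camera images.
- cupboard: Fixed wooden bench cupboard, 180 mm deep (x), 308 wide (y), 285 high. Origin at the centre of its underside, z up; the open front looks along its own -x, in the plane x = -90 mm. Its top board (z = 265 to 285 mm) overhangs the front by 60 mm, to x = -150 mm, and covers the door handle from above, so handle and inside can be reached only with the tool leaning.
- floor_front (a point): Middle of the front edge of the cupboard's floor board, on its upper face (18 mm above the bench); axes as the cupboard's. The opening reaches 140 mm to either side along y and 247 mm up; inside, the floor runs level 168 mm back (+x) to the back board. Nothing stands inside.
- pivot (a point): On the door's fixed upright pivot, at cupboard x = -90, y = -140, z = 130 mm; axes as the cupboard's. The door's two wooden panels are each 140 mm wide, 14 thick, from z = 22 to 252 mm. The jamb panel turns on this pivot; the lead panel is hinged to its other edge, and the lead panel's far edge runs in a head track along the front plane (the y axis) towards the pivot.
- fold (a point): On the hinge line where the two panels join, 130 mm above the cupboard's underside; axes as the handle's. At fold angle a it is 140 sin a in front of (-x) and 140 cos a beside (+y) the pivot, in mm. The jamb panel has then turned by +a about z, the lead panel by -a. All hinge lines lie on the panels' inner faces, which come together when folded.
- jamb_panel (a joint): Fold angle of the bifold door, rad: 0 shut (the start), 1.48 folded right back on its stop. It moves lightly, but sprung ball catches in the head hold it: one keeps it shut up to 0.2 rad; the other resists from about 1.15 rad (up to about 12 N at the handle), must be pushed through at 1.34 rad, and then keeps the door on its stop. Let go short of that, it is not held.
- handle: The door handle (origin: its middle), an upright round steel bar 10 mm thick, 100 long, on the lead panel's outer face, 14 mm from the fold, 130 mm above the cupboard's underside. Bar axis 35 mm off that face (49 mm off the inner face), on two 8 mm stems 43 mm above and below. Axes are the lead panel's: -x out of the face, +y from fold to lead edge, z up; parallel to the cupboard's when shut.
- block: Loose round wooden staking block, an upright cylinder 60 mm in diameter and 55 mm high, about 0.14 kg, with a ring of small holes in its top. Origin at the centre of its underside, z up its axis.
- bushing: Bystander: loose brass bushing, a ring 50 mm outside, 30 mm bore, 40 mm high, standing upright. Origin at the centre of its underside.
- punch: Bystander: loose polished steel punch lying flat, 115 mm long along its x, square 14 mm shank and a tapered nose at +x. Origin on its underside, near the middle.
- arbor: Bystander: loose blackened steel arbor lying flat, 150 mm long along its x, 18 mm thick with 24 mm square collars at both ends. Origin on its underside at the middle.
Things that resemble listed ones, but are neither listed nor needed, are in the scene too. There is more than one size of the block; the one meant has the size given above.

How it is judged:
On the way, in this order (a step that is already met when the one before it is completed fails the run):
1. the door is being drawn open by its handle (contact force between the fingers and handle above 0.3 N and value of joint jamb_panel between 0.25 and 1.3 rad), for 0.2 s.
2. the bifold door is folded right back, past its catch (value of joint jamb_panel above 1.42 rad), for 0.2 s.
3. the staking block stands inside the cupboard (x of block in the frame of cupboard between -0.061 and 0.06 m and y of block in the frame of cupboard between -0.125 and 0.125 m and z of block in the frame of cupboard below 0.023 m and angle between block's own z axis and vertical below 0.1 rad), for 0.2 s.
At the end, for the whole second after the job is handed in: The door is folded back past its catch (fold angle over 1.42 of 1.48 rad); the block stands upright (within 0.1 rad) and at rest on the cupboard floor (within 5 mm in height) with all of it behind the front plane (its axis at least 29 mm behind it) (all of step 3 and value of joint jamb_panel above 1.42 rad and z of block in the frame of cupboard above 0.013 m and linear speed of block below 0.02 m/s); the robot touches nothing.
It fails at once if the bushing, the punch or the arbor is shifted by more than 25 mm (distance of any of bushing, punch, arbor from where it was at the start of the episode above 0.025 m).
It also fails if it takes over 64 s, if anything falls off the work surface, if the arm or the gripper's body presses on something with over 40 N, if the wrist force passes 120 N, or if a joint passes its speed limit or range.

## Robot

A 6-joint arm with a two-finger parallel gripper is mounted at the origin on the work surface. World frame = base frame: x ahead of the robot, y to its left, z up, the work surface at z = 0. Lengths are in m, angles in rad, forces in N, time in s.
With the tool pointing down it reaches from about 0.4 to 0.825 m from the base axis. Payload 7 kg.
Tool frame: the origin (TCP) lies midway between the tips of the shut fingers; the grasp point (between the pads) lies arm.hold_point_z behind it (arm.hold_point_z is the distance from the TCP to the grasp point, in m); z points along the fingers, y is the line along which they close (so a half turn about z gives the same grasp; the last joint's range is limited). The gripper opens to 88 mm and grips with 3 to 60 N. Pads are 19 mm wide; open, the fingers measure 130 mm over their backs; the gripper's body (78 mm by 193 mm) begins 47 mm behind the grasp point.
Start: joints at [1.422, 0.359, 0.012, 0, -1.224, -0.288], TCP at [0.286, 0.612, 0.19] pointing down, gripper open.
Joint ranges: [-3.07, 3.07], [-1.43, 2.12], [-1.02, 1.25], [-3.03, 1.67], [-3.05, -0], [-3.03, 3.03]. Speed limits (rad/s): [2.39, 2.39, 3.01, 3.14, 3.14, 3.14].

## Interface

Orientations are given as [roll, pitch, yaw] about the fixed x, y, z axes, in that order (R = Rz(yaw) Ry(pitch) Rx(roll)).
In Python, from station import arm gives the robot as it stands.
- The arm moves only by the shell command python3 -m crank 'ROWS' [OPENING] [FORCE]. ROWS is JSON, a list that holds one entry, the list of rows, each a list of 4 numbers: the shift along the tool's x, y, z in units of 25 mm (1.0 is 25 mm), then the turn about the tool's z in units of 5 degrees (1.0 is 5 degrees). A call has 1 to 12 rows; each row is the pose to reach, as a shift and turn from the pose commanded when the call began, along the tool's axes at that moment; what a row does not reach only later rows make up. A row lasts 1/8 s, in which the tool goes at most 62.5 mm and 10.7 degrees, less where a joint would pass 70% of its speed; a pose out of reach is approached as far as the arm can. A call with a gripper value outside its range is refused whole. OPENING is the closure, from 0 (fully open) to 1 (shut), set as the call begins (- or left out, the last holds). The fingers move at their own pace and stop on an object; FORCE is the grip in N (left out, the last holds). Time passes only in rows, so rows that repeat a pose let the fingers close. It gives the time, the measured TCP pose, the force, the opening and the grip force at its end, in the units of the state.
- arm.get_state(): the state, without advancing time (a new reading comes with each control period).
- arm.grab_frame(name): name is "scene" or "top" or "wrist"; returns (picture, depth): 384x512x3 uint8, red, green, blue; 384x512 float32, m along the optical axis (not along the pixel's ray), 0 where there is no reading.
- arm.get_calibration(name): a dict with "mtx" (3x3 intrinsics, pixels), "R" (3x3) and "t" (3): a world point X has camera coordinates R X + t; the wrist camera has in their place "mount" (4x4, takes a point from camera to tool coordinates, whose origin is the TCP and whose axes are the flange's). Camera axes: x right, y down, z forward; pixel columns grow to the right and rows downward; lengths in m; the calibration is good to about 2 mm. A picture is of the moment at which its call begins: read the wrist's pose just before it. get_calibration takes no time and is no camera call.
- arm.job_done(): hands the job in; it is judged then, once.
Trained networks look in the newest picture that a camera, given by its name, has taken for a name from the list of things; names that differ only in an ending like _2 or _b are one class to them, and where a whole thing is asked for, a point or a joint stands for the part that bears it (a point fixed in the world has none). Each returns a list of dicts, best first, with "score" (0 to 1); they miss things now and then, are a little off and sometimes report something else, mostly with a low value. They report only what shows in the picture. A call takes as long as a camera call. They do not tell look-alikes from the thing itself.
- arm.recognise(thing, camera): "extent" ([left, top, width, height] in pixels, round what is visible of it).
- arm.trace(thing, camera): "mask" (384x512 bool, what is visible of it) and "extent" ([left, top, width, height] in pixels, round what is visible of it).
The state is a dict: "t": time; "q": joint angles; "qd": joint speeds; "joint_efforts": joint torques, N m; "eef_pos": TCP position; "ee_rot": TCP orientation; "force": force on the tool from outside, world axes, zero at the start; "moment": the same for the moment, N m; "width": finger opening in m; "gripper_force": force on a finger pad.
Only numpy, scipy, OpenCV 4.12 (cv2) and the standard library are available. Lean on these libraries where they do the work, as an engineer would, in place of code of your own. Each camera call takes 0.05 s, during which the arm holds its last target. There are 200 camera calls.

## Working session

There is one attempt and no reset: what is moved stays moved. The work goes in short steps, Python scripts to look and compute and a shell command to move; the robot and the scene stay as the last step left them, time stands still between calls to the robot, and variables do not carry over. Pictures are saved under pics/ and viewed, at most 10 in all, crops included, and the job is handed in when it is done.

```bash
ls; mkdir -p pics; python3 - <<'E'
from station import arm
import cv2,numpy as np
print(arm.get_state(), arm.hold_point_z)
for c in ['scene','top']:
    p,d=arm.grab_frame(c); cv2.imwrite(f'pics/{c}0.png',p[:,:,::-1]); np.savez(f'pics/{c}0.npz',d=d)
    k=arm.get_calibration(c); print(c,np.array(k['mtx']).round(1).tolist(),np.array(k['R']).round(3).tolist(),np.array(k['t']).round(3).tolist())
    for t in ['cupboard','handle','block','bushing','punch','arbor','jamb_panel','fold']:
        r=arm.recognise(t,c); print(t,[(round(float(x['score']),2),[int(v) for v in x['extent']]) for x in r])
print(arm.get_calibration('wrist'))
E
```

```text
pics
{'t': 0.0, 'q': array([ 1.42210338e+00,  3.59378975e-01,  1.10369791e-02, -3.51204270e-04,
       -1.22415107e+00, -2.88097889e-01]), 'qd': array([ 8.50914060e-05,  4.30865962e-04, -1.32853996e-03, -1.12741880e-04,
        1.13153352e-04,  9.44297893e-04]), 'joint_efforts': array([-3.23967433e-04, -5.82719386e+01,  2.93048698e+01,  6.99651048e+00,
        6.95231327e-03, -1.63349623e-04]), 'eef_pos': array([0.2853403 , 0.61107912, 0.18901818]), 'ee_rot': array([ 3.13987203e+00, -1.65591952e-04, -4.36910289e-01]), 'force': array([ 0.24820062,  0.04147343, -0.39563534]), 'moment': array([ 0.04417078, -0.02055966,  0.08160105]), 'gripper_force': 0.0, 'width': 0.0876770813781372} 0.0188
scene [[492.9, 0.0, 251.8], [0.0, 492.9, 192.6], [0.0, 0.0, 1.0]] [[-0.793, 0.609, 0.006], [0.445, 0.587, -0.676], [-0.415, -0.534, -0.736]] [0.379, -0.202, 1.735]
cupboard [(0.85, [122, 41, 123, 124])]
handle [(0.71, [124, 42, 120, 121]), (0.55, [189, 115, 5, 32]), (0.21, [147, 91, 85, 68])]
block [(0.61, [237, 236, 26, 30]), (0.51, [262, 275, 18, 15])]
bushing [(0.71, [311, 281, 35, 48]), (0.61, [3
[... 540 characters left out ...]
07])]
bushing [(0.63, [162, 224, 25, 19])]
punch [(0.61, [249, 196, 10, 44])]
arbor [(0.71, [106, 164, 25, 60])]
jamb_panel [(0.9, [363, 147, 42, 112])]
fold [(0.56, [375, 140, 34, 60])]
{'mtx': array([[312.44497081,   0.        , 250.65440316],
       [  0.        , 312.44497081, 197.53963904],
       [  0.        ,   0.        ,   1.        ]]), 'mount': array([[-8.94393925e-04, -9.68740797e-01, -2.48073513e-01,
         6.57811697e-02],
       [ 9.99999472e-01, -7.40871856e-04, -7.12210902e-04,
        -7.76959441e-05],
       [ 5.06157073e-04, -2.48074019e-01,  9.68740948e-01,
        -1.93833306e-01],
       [ 0.00000000e+00,  0.00000000e+00,  0.00000000e+00,
         1.00000000e+00]])}
```

```bash
python3 - <<'E'
import cv2,numpy as np
a=cv2.imread('pics/scene0.png');b=cv2.imread('pics/top0.png')
cv2.imwrite('pics/v1.png',cv2.resize(a[20:350,90:390],None,fx=1.8,fy=1.8,interpolation=cv2.INTER_CUBIC))
cv2.imwrite('pics/v2.png',cv2.resize(b[80:330,90:512],None,fx=1.85,fy=1.85,interpolation=cv2.INTER_CUBIC))
E
```

```text
(no output)
```

View pics/v1.png

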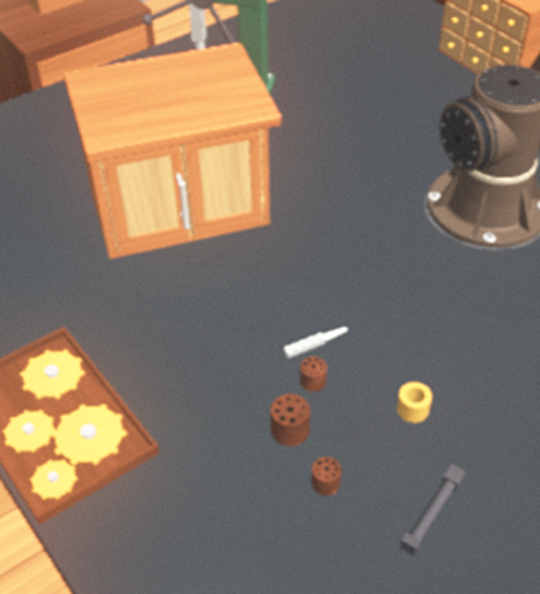

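View pics/v2.png

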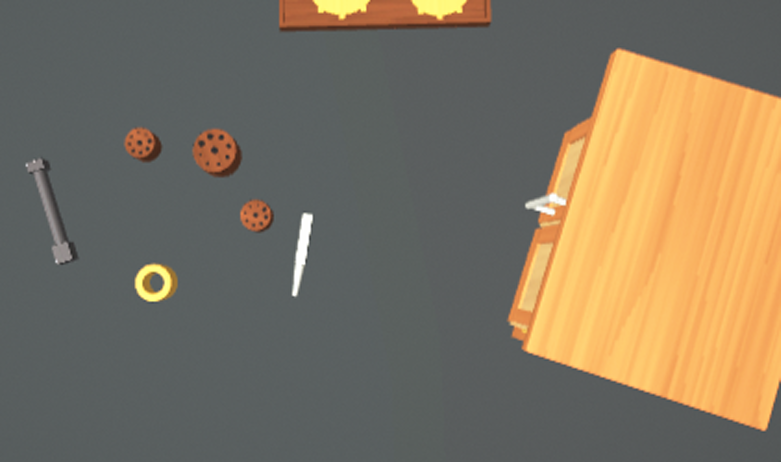

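The pictures show the cupboard on the right of the top view, with its front facing world +y. There are three staking blocks, and the big one at top px (206,163) is probably the one meant. The punch lies between the blocks and the cupboard.

```bash
cat > h.py <<'E'
import numpy as np,cv2
from station import arm
from scipy.spatial.transform import Rotation as Ro
def cloud(c,d,st=None):
    k=arm.get_calibration(c);K=np.array(k['mtx']);v,u=np.mgrid[:384,:512]
    P=np.stack([(u-K[0,2])/K[0,0]*d,(v-K[1,2])/K[1,1]*d,d],-1)
    if c=='wrist':
        M=k['mount'];R=Ro.from_euler('xyz',st['ee_rot']).as_matrix()
        X=(P@M[:3,:3].T+M[:3,3])@R.T+st['eef_pos']
    else: X=(P-np.array(k['t']))@np.array(k['R'])
    X[d<=0]=np.nan
    return X
E
python3 - <<'E'
from h import *
d=np.load('pics/top0.npz')['d'];X=cloud('top',d)
z=X[...,2]
m=(abs(z-.285)<.012); m[:, :350]=0
pts=X[m][:,:2].astype(np.float32)
print('top z',np.median(z[m]),cv2.minAreaRect(pts))
b=cv2.boxPoints(cv2.minAreaRect(pts));print(b)
for n,(l,t,w,h) in dict(big=(193,151,27,24),s1=(157,147,18,20),s2=(219,185,19,18),bush=(162,224,25,19),punch=(249,196,10,44),arbor=(106,164,25,60)).items():
    Y=X[t-3:t+h+3,l-3:l+w+3].reshape(-1,3);zz=Y[:,2];zt=np.nanpercentile(zz,95)
    q=Y[zz>max(zt-.008,.006)]
    print(n,'ztop',zt.round(4),'c',((np.nanmin(q,0)+np.nanmax(q,0))/2).round(4),'size',(np.nanmax(q,0)-np.nanmin(q,0)).round(4), cv2.minAreaRect(q[:,:2].astype(np.float32)))
# handle: points in scene view
d=np.load('pics/scene0.npz')['d'];X=cloud('scene',d)
Y=X[117:146,189:194].reshape(-1,3);print(Y[::12].round(3))
m=(abs(X[...,2]-.285)<.006);m[:, :100]=0;m[:,260:]=0
pts=X[m][:,:2].astype(np.float32);print(cv2.minAreaRect(pts),cv2.boxPoints(cv2.minAreaRect(pts)))
E
```

```text
top z 0.2856212680221219 ((0.4942777752876282, -0.3240143060684204), (0.24118855595588684, 0.3195838928222656), 70.94898223876953)
[[ 0.30387473 -0.38584575]
 [ 0.6059545  -0.4901611 ]
 [ 0.6846808  -0.26218286]
 [ 0.38260102 -0.15786752]]
big ztop 0.057 c [0.6259 0.1861 0.0549] size [0.0581 0.0585 0.0106] ((0.6259092092514038, 0.18614521622657776), (0.05854717269539833, 0.05808311700820923), 89.62928771972656)
s1 ztop 0.0406 c [0.6415 0.2927 0.0379] size [0.0411 0.0426 0.0103] ((0.641478419303894, 0.2918693423271179), (0.04052625596523285, 0.04098820313811302), 23.598615646362305)
s2 ztop 0.0412 c [0.5392 0.1321 0.04  ] size [0.0409 0.0413 0.0113] ((0.5386711359024048, 0.13239112496376038), (0.039809126406908035, 0.041046079248189926), 45.528709411621094)
bush ztop 0.0412 c [0.4492 0.2718 0.0389] size [0.0477 0.0497 0.0109] ((0.4481355547904968, 0.2722376585006714), (0.04828989505767822, 0.04894880950450897), 31.659225463867188)
punch ztop 0.0154 c [0.4848 0.0704 0.0133] size [0.1106 0.0274 0.0115] ((0.4848712086677551, 0.0711667388677597), (0.013774892315268517, 0.11326199769973755), 80.64567565917969)
arbor ztop 0.0236 c [0.5509 0.4236 0.0223] size [0.1469 0.0686 0.0134] ((0.5506884455680847, 0.42328014969825745), (0.14942814409732819, 0.025464121252298355), 17.990171432495117)
[[ 0.532 -0.248  0.179]
 [ 0.524 -0.251  0.165]
 [ 0.516 -0.255  0.151]
 [ 0.546 -0.221  0.177]
 [ 0.54  -0.221  0.166]
 [ 0.532 -0.256  0.126]
 [ 0.545 -0.222  0.147]
 [ 0.538 -0.223  0.135]
 [ 0.53  -0.258  0.095]
 [ 0.545 -0.221  0.12 ]
 [ 0.535 -0.26   0.074]
 [ 0.543 -0.233  0.09 ]
 [ 0.544 -0.219  0.092]]
((0.4186919331550598, -0.43522265553474426), (0.5832460522651672, 0.3653309941291809), 56.41535568237305) [[ 0.10520227 -0.5771202 ]
 [ 0.40954834 -0.7792096 ]
 [ 0.7321816  -0.29332513]
 [ 0.42783552 -0.0912357 ]]
```

```bash
python3 -m crank '[[[0,2,0,0],[0,4,0,0],[0,6,0,0],[0,8,0,0],[0,10,0,0],[0,12,0,0],[0,14,0,0],[0,15,0,0],[0,15,0,0]]]'; python3 -c "
from station import arm
s=arm.get_state();print(s['q'].round(3),s['ee_rot'].round(3))"
```

```text
t: 2.02
eef_pos: [0.1265, 0.271, 0.1905]
ee_rot: [-3.139, 0.002, -0.435]
force: [0.2, 0.7, 0.1]
width: 0.0875
gripper_force: 0.0
[ 1.83  -0.353 -0.701 -0.    -1.219 -0.694] [-3.139e+00  2.000e-03 -4.350e-01]
```

```bash
python3 -m crank '[[[0,1,0,0],[0,2,0,0],[0,2,-2,0],[0,2,-4,0],[0,2,-6,0],[0,2,-8,0],[0,2,-10,0],[0,2,-10,0]]]'; python3 -c "
from station import arm
s=arm.get_state();print(s['q'].round(3),s['ee_rot'].round(3))"
```

```text
t: 3.02
eef_pos: [0.1056, 0.2284, 0.4432]
ee_rot: [-3.138, 0.003, -0.437]
force: [-0.3, 0.2, -1.5]
width: 0.0875
gripper_force: 0.0
[ 2.007e+00 -4.930e-01 -2.120e-01  1.000e-03 -1.848e+00 -8.740e-01] [-3.138e+00  3.000e-03 -4.370e-01]
```

```bash
python3 -m crank '[[[0,0,-2,0],[0,0,-4,0],[0,0,-6,0],[0,0,-8,0],[0,0,-10,0],[0,0,-12,0],[0,0,-14,0],[0,0,-16,0],[0,0,-18,0],[0,0,-20,0],[0,0,-20,0]]]'; python3 -c "
from station import arm
s=arm.get_state();print(s['q'].round(3),s['ee_rot'].round(3))"
```

```text
t: 4.4
eef_pos: [0.0845, 0.1768, 0.8376]
ee_rot: [-3.131, -0.018, -0.438]
force: [-0.7, -1.4, -0.0]
width: 0.0876
gripper_force: 0.0
[ 2.671 -0.12   1.245  0.057 -2.953 -1.483] [-3.131 -0.018 -0.438]
```

```bash
cat > st.py <<'E'
from h import *
s=arm.get_state();R=Ro.from_euler('xyz',s['ee_rot']).as_matrix()
np.set_printoptions(suppress=True,precision=4)
print('q',s['q'].round(3));print('p',s['eef_pos'],'x',R[:,0],'y',R[:,1],'z',R[:,2],'t',s['t'])
E
python3 st.py; python3 -m crank '[[[0,0,-2,0],[0,0,-4,0],[0,0,-6,0],[0,0,-8,0]]]'>/dev/null;python3 st.py;  python3 -m crank '[[[0,2,-2,0],[0,4,-2,0],[0,6,-2,0],[0,8,-2,0]]]'>/dev/null;python3 st.py
```

```text
q [ 2.671 -0.12   1.245  0.057 -2.953 -1.483]
p [0.0845 0.1768 0.8376] x [ 0.9053 -0.4245  0.0179] y [-0.4243 -0.9054 -0.0101] z [ 0.0205  0.0016 -0.9998] t 4.4
q [ 3.071 -0.181  1.25   0.121 -3.049 -1.813]
p [0.1002 0.1884 0.8387] x [ 0.9067 -0.4198  0.0401] y [-0.419  -0.9076 -0.0271] z [ 0.0478  0.0078 -0.9988] t 4.9
q [ 3.05  -0.276  1.251 -0.477 -3.05  -2.399]
p [0.0537 0.1486 0.823 ] x [ 0.9029 -0.4293 -0.0214] y [-0.4278 -0.9023  0.0528] z [-0.042  -0.0385 -0.9984] t 5.4
```

```bash
python3 -m crank '[[[0,-2,2,0],[0,-4,4,0],[0,-6,6,0],[0,-8,8,0],[0,-8,8,0]]]'>/dev/null;python3 st.py
```

```text
q [ 3.072 -0.654  0.32   0.025 -2.51  -1.917]
p [0.1086 0.1906 0.648 ] x [ 0.9058 -0.422  -0.0377] y [-0.4223 -0.9065 -0.0011] z [-0.0337  0.0169 -0.9993] t 6.025
```

```bash
python3 -m crank '[[[-1.5,0.5,0,0],[-3,1,0,0],[-4.5,1.5,0,0],[-6,2,0,0],[-7.8,2.3,0,0],[-9,0.5,0,0],[-9.8,-2,0,0],[-9.8,-2,0,0]]]'>/dev/null;python3 st.py
```

```text
q [ 2.387 -0.138  0.507 -0.015 -2.185 -1.262]
p [-0.0927  0.3432  0.6565] x [ 0.9054 -0.4232 -0.0331] y [-0.4233 -0.906   0.0024] z [-0.031   0.0119 -0.9994] t 7.025
```

```bash
python3 - <<'E'
from h import *
for c in ['scene','top']:
    X=cloud(c,np.load(f'pics/{c}0.npz')['d']).reshape(-1,3);X=X[~np.isnan(X[:,0])]
    r=np.hypot(X[:,0],X[:,1]);az=np.degrees(np.arctan2(X[:,1],X[:,0]))
    for a in range(-180,120,20):
        print(c,a,[(round(lo,1),int(m.sum()),round(float(X[m,2].max()),2)) for lo in np.arange(.2,1.1,.2) for m in [(az>=a)&(az<a+20)&(r>=lo)&(r<lo+.2)] if m.sum()>5 and X[m,2].max()>.1])
E
```

```text
scene -180 []
scene -160 [(np.float64(0.2), 109, 0.21), (np.float64(0.4), 1166, 0.21), (np.float64(0.6), 11, 0.21)]
scene -140 [(np.float64(0.4), 2653, 0.21), (np.float64(0.6), 426, 0.2)]
scene -120 []
scene -100 [(np.float64(0.4), 1210, 0.15)]
scene -80 [(np.float64(0.4), 1495, 0.34), (np.float64(0.6), 1150, 0.33)]
scene -60 [(np.float64(0.4), 870, 0.29), (np.float64(0.6), 237, 0.29)]
scene -40 [(np.float64(0.4), 6004, 0.29), (np.float64(0.6), 6349, 0.29)]
scene -20 []
scene 0 []
scene 20 [(np.float64(1.0), 571, 0.14)]
scene 40 []
scene 60 [(np.float64(0.2), 1604, 0.67), (np.float64(0.4), 3780, 0.34), (np.float64(0.6), 8396, 0.51)]
scene 80 []
scene 100 [(np.float64(0.2), 1994, 0.56)]
top -180 []
top -160 []
top -140 []
top -120 []
top -100 []
top -80 []
top -60 [(np.float64(0.4), 5158, 0.29), (np.float64(0.6), 169, 0.29)]
top -40 [(np.float64(0.4), 12303, 0.29), (np.float64(0.6), 10764, 0.29)]
top -20 []
top 0 []
top 20 [(np.float64(1.0), 7275, 0.13)]
top 40 []
top 60 [(np.float64(0.4), 5379, 0.3), (np.float64(0.6), 6370, 0.24)]
top 80 []
top 100 []
```

```bash
python3 -m crank '[[[2.2,-1,0,0],[4.4,-2,0,0],[6.6,-3,0,0],[8.8,-4,0,0],[11,-5,0,0],[13,-5.6,0,0],[15,-5.9,0,0],[17,-5.5,0,0],[19,-4,0,0],[21,-2,0,0],[23.2,0,0,0],[25,2,0,0]]]'>/dev/null;python3 st.py
```

```text
q [ 0.522  0.052  0.633 -0.039 -2.177  0.591]
p [0.4463 0.0513 0.6333] x [ 0.9058 -0.4216 -0.0415] y [-0.4218 -0.9067  0.0028] z [-0.0389  0.0149 -0.9991] t 8.525
```

```bash
python3 -m crank '[[[0.5,2.3,0,0],[1,4.6,0,0],[1.5,7,0,0],[2,9.3,0,0],[2.3,11.6,0,0],[2.3,14,0,0],[2.3,16.3,0,0],[1.5,18.6,0,0],[0,20.5,0,0],[-1.8,22,0,0],[-3.6,23.5,0,0],[-5.4,25,0,0]]]'>/dev/null;python3 st.py
python3 -m crank '[[[-2,1.2,0,0],[-4,2.4,0,0],[-6,3.6,0,0],[-6,3.6,0,0]]]'>/dev/null;python3 st.py
```

```text
q [-0.999  0.07   0.64   0.026 -2.177  2.149]
p [ 0.0557 -0.4571  0.6391] x [ 0.9059 -0.4215 -0.0419] y [-0.4219 -0.9066 -0.0017] z [-0.0373  0.0192 -0.9991] t 10.025
q [-1.387  0.124  0.71   0.039 -2.184  2.538]
p [-0.1202 -0.475   0.6442] x [ 0.9032 -0.4271 -0.0424] y [-0.4277 -0.9039 -0.0038] z [-0.0367  0.0215 -0.9991] t 10.525
```

```bash
python3 -m crank '[[[-1,1,0,-2],[-2,2,0,-4],[-3,3,0,-6],[-4,4,0,-8],[-5,5,0,-10],[-6,6,0,-12],[-7,6.6,0,-14],[-7,6.6,0,-16],[-7,6.6,0,-18],[-7,6.6,0,-19.2],[-7,6.6,0,-19.2]]]'>/dev/null;python3 st.py
```

```text
q [-0.608 -0.336  0.146  0.194 -2.089  3.031]
p [-0.0017 -0.3126  0.606 ] x [ 0.7142  0.6784 -0.1723] y [ 0.6876 -0.726  -0.0081] z [-0.1306 -0.1127 -0.985 ] t 11.9
```

```bash
python3 -m crank '[[[0,0,0,2],[-1.5,-0.3,0.2,4],[-3,-0.6,0.4,6],[-5,-0.9,0.7,8],[-7,-1.2,1,10],[-9,-1.5,1.3,12],[-11,-1.8,1.6,14],[-13,-2.1,1.8,16],[-15,-2.4,2,18],[-16.5,-2.7,2.3,20],[-16.5,-2.7,2.3,22],[-16.5,-2.7,2.3,24]]]'>/dev/null;python3 st.py
```

```text
q [-1.778  0.277  0.801  0.11  -1.958  2.051]
p [-0.3532 -0.5501  0.6187] x [ 0.2284 -0.9704  0.0786] y [-0.9653 -0.2153  0.148 ] z [-0.1267 -0.1097 -0.9859] t 13.4
```

```bash
python3 -m crank '[[[2.1,1.3,0.36,2],[4.2,2.6,0.7,4],[6.3,3.9,1.1,6.5],[8.4,5.2,1.45,6.5],[10.5,6.5,1.8,6.5],[12.6,7.8,2.2,6.5],[14.7,9.1,2.5,6.5],[16.8,10.4,2.9,6.5]]]'>/dev/null;python3 st.py
```

```text
q [-1.787  0.719  1.251  0.129 -1.908  1.504]
p [-0.4199 -0.7901  0.504 ] x [-0.3149 -0.9272  0.2031] y [-0.9357  0.3391  0.0973] z [-0.1591 -0.1594 -0.9743] t 14.4
```

```bash
python3 -m crank '[[[2.2,0.1,-1.2,0],[4.4,0.2,-2.4,0],[6.6,0.3,-3.6,0],[8.8,0.4,-4.8,0],[11,0.5,-6,0],[13.2,0.6,-7.2,0],[15.4,0.7,-8.4,0],[17.6,0.8,-9.6,0]]]'>/dev/null;python3 st.py
```

```text
q [-1.753  0.723  1.251  0.157 -1.852  1.478]
p [-0.4072 -0.8222  0.5112] x [-0.3052 -0.9165  0.2584] y [-0.9329  0.3422  0.1119] z [-0.191  -0.2069 -0.9595] t 15.4
```

```bash
for i in 1 2 3; do python3 -m crank '[[[2.2,0.1,-1.2,0]]]'>/dev/null;python3 st.py; done;  python3 -m crank '[[[9,0.4,-4.8,0],[18,0.8,-9.6,0]]]'>/dev/null;python3 st.py
```

```text
q [-1.742  0.719  1.25   0.176 -1.815  1.474]
p [-0.4078 -0.8359  0.5231] x [-0.2966 -0.9067  0.2999] y [-0.9306  0.345   0.1225] z [-0.2145 -0.2427 -0.9461] t 15.525
q [-1.73   0.711  1.251  0.196 -1.78   1.468]
p [-0.4068 -0.8481  0.5395] x [-0.2859 -0.8945  0.3437] y [-0.9282  0.3476  0.1327] z [-0.2381 -0.2811 -0.9296] t 15.65
q [-1.718  0.703  1.251  0.215 -1.747  1.463]
p [-0.4051 -0.8586  0.5563] x [-0.2748 -0.8813  0.3843] y [-0.9258  0.3505  0.1419] z [-0.2597 -0.3168 -0.9122] t 15.775
q [-1.698  0.688  1.251  0.243 -1.712  1.452]
p [-0.3983 -0.8694  0.5824] x [-0.2595 -0.8623  0.4349] y [-0.9224  0.3547  0.1528] z [-0.286  -0.3615 -0.8874] t 16.025
```

```bash
for i in 1 2 3 4; do python3 -m crank '[[[2,-1.1,-1,0]]]'>/dev/null; done; python3 st.py
```

```text
q [-1.525  0.681  1.25   0.372 -1.616  1.319]
p [-0.2864 -0.938   0.6396] x [-0.2116 -0.7987  0.5633] y [-0.9157  0.3634  0.1713] z [-0.3415 -0.4796 -0.8083] t 16.525
```

```bash
python3 -m crank '[[[-0.4,-2.1,-0.7,0],[-0.8,-4.2,-1.4,0],[-1.2,-6.3,-2.1,0],[-1.6,-8.4,-2.8,0],[-2,-10.5,-3.5,0],[-2.4,-12.6,-4.2,0],[-2.8,-14.7,-4.9,0],[-3,-17,-5.7,0]]]'>/dev/null; python3 st.py
```

```text
q [-0.987  0.763  1.25   0.605 -1.736  0.871]
p [ 0.1551 -0.9426  0.6177] x [-0.202  -0.7851  0.5856] y [-0.9192  0.3584  0.1635] z [-0.3382 -0.5052 -0.794 ] t 17.525
```

```bash
for i in 1 2 3 4; do python3 -m crank '[[[2,-1.2,-0.85,0]]]'>/dev/null; done; python3 st.py
```

```text
q [-0.937  0.76   1.251  0.691 -1.594  0.842]
p [ 0.2056 -0.9753  0.6749] x [-0.148  -0.6844  0.7139] y [-0.939   0.3239  0.1158] z [-0.3105 -0.6532 -0.6906] t 18.025
```

```bash
python3 -m crank '[[[-2,-0.27,-1.36,0.5],[-4,-0.54,-2.7,1],[-6,-0.8,-4.1,1.84],[-8,-1.1,-5.4,1.84],[-10,-1.35,-6.8,1.84],[-12,-1.6,-8.2,1.84],[-14,-1.9,-9.5,1.84],[-16,-2.2,-10.9,1.84],[-18,-2.4,-12.2,1.84],[-20,-2.7,-13.6,1.84],[-22,-3,-15,1.84],[-24,-3.2,-16.3,1.84]]]' >/dev/null; python3 st.py
```

```text
q [ 0.124  0.206  0.005  0.677 -1.813 -0.552]
p [ 0.4876 -0.3441  0.5249] x [-0.2975 -0.6264  0.7204] y [-0.9036  0.4283 -0.0007] z [-0.3081 -0.6512 -0.6935] t 19.525
```

```bash
python3 -m crank '[[[-2.2,0.1,-0.6,0],[-4.4,0.2,-1.2,0],[-6.6,0.3,-1.8,0],[-8.8,0.3,-2.3,0],[-11,0.4,-2.9,0],[-13,0.5,-3.4,0],[-14,0.4,-1.4,0],[-14.8,0.2,0.5,0],[-15.4,0.1,2.2,0],[-15.8,0,3.8,0],[-15.8,0,3.8,0]]]' >/dev/null; python3 st.py; python3 - <<'E'
from h import *
s=arm.get_state();p,d=arm.grab_frame('wrist');cv2.imwrite('pics/w1.png',p[:,:,::-1])
X=cloud('wrist',d,s)
for t in ['handle','jamb_panel']:
    r=arm.trace(t,'wrist');print(t,[(round(float(x['score']),2),[int(v) for v in x['extent']]) for x in r])
    for q in r[:2]:
        Y=X[q['mask']];Y=Y[~np.isnan(Y[:,0])]
        for lo in np.arange(.06,.2,.02):
            W=Y[(Y[:,2]>=lo)&(Y[:,2]<lo+.02)]
            if len(W)>3: print(round(lo,2),len(W),np.median(W,0).round(4))
E
```

```text
q [ 0.391  0.518 -0.269  0.506 -1.461 -1.071]
p [ 0.5727 -0.1615  0.1721] x [-0.2944 -0.6257  0.7224] y [-0.9027  0.4302  0.0047] z [-0.3137 -0.6508 -0.6915] t 20.9
handle [(0.98, [236, 111, 17, 97])]
0.08 102 [ 0.5452 -0.2206  0.0906]
0.1 126 [ 0.5451 -0.2207  0.1106]
0.12 137 [ 0.5451 -0.2205  0.1295]
0.14 183 [ 0.545  -0.2206  0.1505]
0.16 523 [ 0.5414 -0.2259  0.1751]
jamb_panel [(0.56, [44, 17, 420, 198])]
0.06 2415 [ 0.5157 -0.2525  0.0704]
0.08 2952 [ 0.524  -0.2478  0.0903]
0.1 3416 [ 0.5363 -0.2481  0.1105]
0.12 4054 [ 0.5361 -0.2481  0.1304]
0.14 4885 [ 0.5354 -0.2505  0.1505]
0.16 6311 [ 0.5365 -0.2476  0.1711]
0.18 7247 [ 0.5274 -0.2535  0.1905]
0.2 8082 [ 0.5263 -0.2533  0.2096]
```

View pics/w1.png

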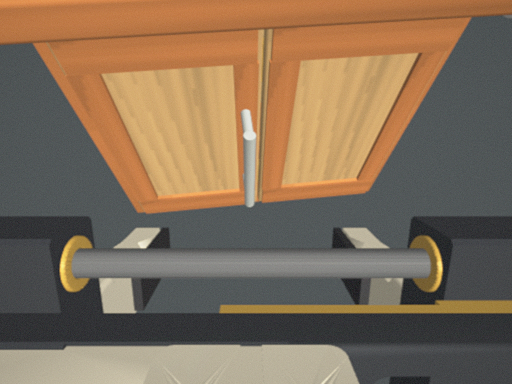

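```bash
python3 -m crank '[[[0.15,0,1,0],[0.3,0,2,0],[0.45,0,3,0],[0.6,0,4.1,0],[0.6,0,4.1,0]]]' ; python3 -m crank '[[[0,0,0,0],[0,0,0,0],[0,0,0,0],[0,0,0,0]]]' 1 40; python3 - <<'E'
from h import *
s=arm.get_state();R=Ro.from_euler('xyz',s['ee_rot']).as_matrix()
ex=np.array([-.326,-.945,0]);ey=np.array([.945,-.326,0])
print(s['q'].round(3))
for a in [0,.15,.3,.45,.6,.75,.9,1.05,1.2,1.3,1.4,1.48,1.5]:
    D=.001*((-126*np.sin(a)-49*np.cos(a)+49)*ex+(154*np.cos(a)+49*np.sin(a)-154)*ey)
    print(a,(R.T@D/.025).round(2))
E
```

```text
t: 21.68
eef_pos: [0.5379, -0.2364, 0.1139]
ee_rot: [3.139, -0.805, -2.013]
force: [0.3, 0.2, 0.3]
width: 0.0876
gripper_force: 0.0
t: 22.18
eef_pos: [0.5384, -0.2356, 0.1136]
ee_rot: [3.139, -0.805, -2.011]
force: [1.0, 0.3, -0.0]
width: 0.053
gripper_force: 0.0
[ 0.292  0.517 -0.451  0.593 -1.27  -1.112]
0 [0. 0. 0.]
0.15 [-0.52 -0.14 -0.54]
0.3 [-0.99 -0.15 -1.03]
0.45 [-1.39 -0.02 -1.45]
0.6 [-1.73  0.25 -1.8 ]
0.75 [-1.98  0.64 -2.06]
0.9 [-2.15  1.14 -2.23]
1.05 [-2.23  1.76 -2.31]
1.2 [-2.22  2.47 -2.3 ]
1.3 [-2.16  2.98 -2.24]
1.4 [-2.06  3.53 -2.13]
1.48 [-1.96  3.98 -2.02]
1.5 [-1.93  4.1  -1.99]
```

```bash
python3 -m crank '[[[0,0,0,0],[0,0,0,0],[0,0,0,0],[0,0,0,0],[0,0,0,0],[0,0,0,0]]]' 1 40; python3 -m crank '[[[-0.26,-0.08,-0.27,0],[-0.52,-0.14,-0.54,0],[-0.75,-0.15,-0.8,0],[-1,-0.15,-1.03,0],[-1.2,-0.1,-1.25,0],[-1.4,0,-1.45,0],[-1.57,0.1,-1.63,0],[-1.73,0.25,-1.8,0]]]'; python3 st.py
```

```text
t: 22.92
eef_pos: [0.5381, -0.236, 0.1134]
ee_rot: [3.138, -0.805, -2.012]
force: [-0.3, 0.5, -0.4]
width: 0.0009
gripper_force: 0.0
t: 23.92
eef_pos: [0.5591, -0.1764, 0.1135]
ee_rot: [3.138, -0.805, -2.011]
force: [0.3, 0.5, 0.1]
width: 0.0001
gripper_force: 0.0
q [ 0.376  0.553 -0.366  0.529 -1.338 -1.129]
p [ 0.5591 -0.1764  0.1135] x [-0.2955 -0.6266  0.7211] y [-0.9034  0.4288  0.0024] z [-0.3107 -0.6507 -0.6928] t 23.925
```

```bash
python3 - <<'E'
from h import *
s=arm.get_state();p,d=arm.grab_frame('wrist');q,_=arm.grab_frame('scene')
cv2.imwrite('pics/w2.png',np.vstack([p[60:,:,::-1],cv2.resize(q[20:200,90:390,::-1],(427,256))[:, :].copy() if 0 else cv2.copyMakeBorder(cv2.resize(q[20:200,90:390,::-1],(427,256)),0,0,0,85,cv2.BORDER_CONSTANT)]))
X=cloud('wrist',d,s)
for r in arm.trace('handle','wrist')[:2]:
    Y=X[r['mask']];Y=Y[~np.isnan(Y[:,0])];print(r['score'],[int(v) for v in r['extent']])
    for lo in np.arange(.06,.2,.02):
        W=Y[(Y[:,2]>=lo)&(Y[:,2]<lo+.02)]
        if len(W)>3: print(round(lo,2),len(W),np.median(W,0).round(4))
E
```

```text
0.92 [226, 62, 19, 128]
0.08 174 [ 0.545  -0.2206  0.0908]
0.1 225 [ 0.5447 -0.2207  0.1108]
0.12 262 [ 0.545  -0.2205  0.1303]
0.14 343 [ 0.5449 -0.2206  0.1507]
0.16 848 [ 0.5418 -0.2233  0.1751]
```

View pics/w2.png

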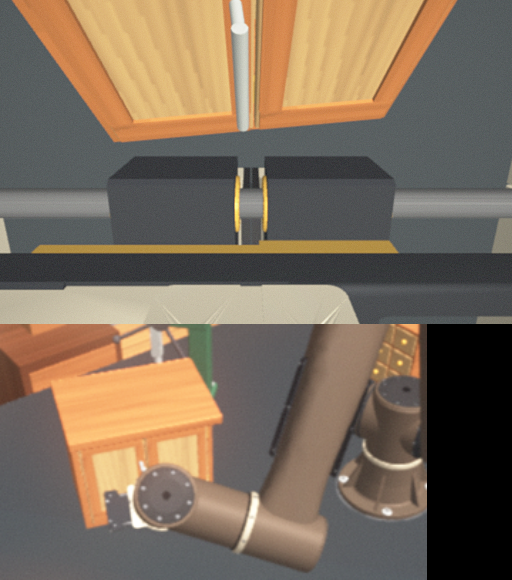

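```bash
python3 - <<'E'
from h import *
s=arm.get_state();p,d=arm.grab_frame('wrist')
k=arm.get_calibration('wrist');K=k['mtx'];M=k['mount'];v,u=np.mgrid[:384,:512]
P=np.stack([(u-K[0,2])/K[0,0]*d,(v-K[1,2])/K[1,1]*d,d],-1)@M[:3,:3].T+M[:3,3]
for r in range(200,300,6): print(r,d[r,246:262:5].round(3),P[r,251].round(3),P[r,240].round(3),P[r,200].round(3))
m=(abs(P[...,0])<.03)&(P[...,2]<.02)&(P[...,2]>-.06)
print(m.sum()); Q=P[m]
for z in np.arange(-.06,.02,.01):
    w=Q[(Q[:,2]>=z)&(Q[:,2]<z+.01)]
    if len(w): print(round(z,2),len(w),w.min(0).round(3),w.max(0).round(3))
E
```

```text
200 [0.347 0.347 0.348 0.347] [-0.023  0.001  0.142] [-0.023 -0.011  0.141] [-0.023 -0.055  0.141]
206 [0.342 0.342 0.343 0.342] [-0.028  0.001  0.135] [-0.029 -0.011  0.136] [-0.028 -0.055  0.135]
212 [0.34  0.34  0.339 0.339] [-0.034  0.001  0.131] [-0.034 -0.011  0.13 ] [-0.034 -0.054  0.13 ]
218 [0.335 0.334 0.336 0.335] [-0.039  0.001  0.124] [-0.039 -0.011  0.125] [ 0.038 -0.014 -0.108]
224 [0.331 0.333 0.33  0.331] [-0.044  0.001  0.121] [-0.044 -0.011  0.121] [ 0.038 -0.013 -0.114]
230 [0.164 0.328 0.163 0.159] [-0.049  0.001  0.115] [ 0.011 -0.005 -0.045] [ 0.038 -0.012 -0.119]
236 [0.155 0.324 0.154 0.15 ] [-0.053  0.001  0.11 ] [ 0.01  -0.004 -0.053] [ 0.038 -0.012 -0.123]
242 [0.149 0.321 0.148 0.148] [-0.058  0.001  0.105] [ 0.008 -0.004 -0.055] [ 0.037 -0.011 -0.125]
248 [0.086 0.087 0.086 0.087] [ 0.031  0.001 -0.114] [ 0.031 -0.002 -0.114] [ 0.036 -0.011 -0.125]
254 [0.083 0.084 0.083 0.083] [ 0.03   0.001 -0.117] [ 0.03  -0.002 -0.117] [ 0.034 -0.011 -0.125]
260 [0.081 0.082 0.082 0.082] [ 0.029  0.001 -0.119] [ 0.029 -0.002 -0.118] [ 0.033 -0.011 -0.127]
266 [0.082 0.082 0.082 0.08 ] [ 0.028  0.001 -0.119] [ 0.029 -0.002 -0.12 ] [ 0.031 -0.012 -0.125]
272 [0.083 0.081 0.082 0.082] [ 0.027  0.001 -0.12 ] [ 0.026 -0.002 -0.119] [ 0.03  -0.011 -0.126]
278 [0.123 0.301 0.124 0.118] [-0.084  0.001  0.078] [ 0.006 -0.003 -0.086] [ 0.028 -0.012 -0.125]
284 [0.124 0.297 0.125 0.119] [-0.088  0.001  0.073] [ 0.004 -0.003 -0.087] [ 0.026 -0.012 -0.125]
290 [0.125 0.295 0.125 0.12 ] [-0.092  0.001  0.069] [ 0.002 -0.003 -0.088] [ 0.025 -0.012 -0.126]
296 [0.127 0.292 0.126 0.12 ] [-0.096  0.001  0.066] [-0.    -0.003 -0.088] [ 0.024 -0.012 -0.126]
390
-0.06 190 [ 0.005 -0.005 -0.06 ] [ 0.011  0.007 -0.05 ]
-0.05 165 [ 0.008 -0.006 -0.05 ] [ 0.011  0.007 -0.04 ]
-0.04 35 [ 0.009 -0.003 -0.04 ] [ 0.009  0.004 -0.035]
```

The fingers shut on nothing. The wrist depth shows why: the fingertips end about 36 mm behind the reported TCP, so I'll use a grasp offset of about 55 mm.

```bash
python3 -m crank '[[[0.5,-0.1,0,0],[1,-0.2,0,0],[1.5,-0.25,0,0],[1.75,-0.25,0.3,0],[1.75,-0.25,0.8,0],[1.75,-0.25,1.6,0],[1.75,-0.25,2.5,0],[1.75,-0.25,3.35,0],[1.75,-0.25,3.35,0]]]' 0.45 40; python3 -m crank '[[[0,0,0,0],[0,0,0,0],[0,0,0,0],[0,0,0,0],[0,0,0,0],[0,0,0,0]]]' 1 40
```

```text
t: 25.25
eef_pos: [0.5238, -0.2626, 0.0856]
ee_rot: [3.134, -0.807, -2.01]
force: [0.2, 0.7, 1.0]
width: 0.0481
gripper_force: 0.0
t: 26.0
eef_pos: [0.5263, -0.2613, 0.0871]
ee_rot: [3.139, -0.805, -2.012]
force: [1.5, -0.1, 0.0]
width: 0.0087
gripper_force: 40.0
```

```bash
python3 -m crank '[[[-0.26,-0.08,-0.27,0],[-0.52,-0.14,-0.54,0],[-0.75,-0.15,-0.8,0],[-1,-0.15,-1.03,0],[-1.2,-0.1,-1.25,0],[-1.4,0,-1.45,0],[-1.57,0.1,-1.63,0],[-1.73,0.25,-1.8,0],[-1.87,0.44,-1.94,0],[-1.98,0.64,-2.06,0],[-2.07,0.9,-2.15,0],[-2.15,1.14,-2.23,0]]]'; python3 st.py
```

```text
t: 27.5
eef_pos: [0.5324, -0.1795, 0.0871]
ee_rot: [3.137, -0.807, -2.012]
force: [0.5, -6.7, -0.1]
width: 0.009
gripper_force: 40.1
q [ 0.386  0.551 -0.45   0.533 -1.273 -1.177]
p [ 0.5324 -0.1795  0.0871] x [-0.2952 -0.6258  0.722 ] y [-0.9031  0.4295  0.003 ] z [-0.312  -0.6511 -0.6919] t 27.5
```

```bash
python3 -m crank '[[[-0.05,0.3,-0.05,0],[-0.08,0.62,-0.08,0],[-0.08,1,-0.08,0],[-0.07,1.33,-0.07,0],[-0.01,1.84,-0.01,0],[0.04,2.1,0.04,0],[0.09,2.39,0.1,0],[0.14,2.65,0.15,0],[0.2,2.9,0.22,0],[0.22,2.96,0.24,0],[0.22,2.96,0.24,0]]]'; python3 st.py
```

```text
t: 28.88
eef_pos: [0.4661, -0.1552, 0.0871]
ee_rot: [-3.14, -0.804, -2.011]
force: [16.0, -19.3, -6.2]
width: 0.0085
gripper_force: 40.0
q [ 0.477  0.472 -0.583  0.482 -1.242 -1.249]
p [ 0.4661 -0.1552  0.0871] x [-0.2959 -0.6278  0.7199] y [-0.9049  0.4255 -0.0009] z [-0.3058 -0.6517 -0.6941] t 28.875
```

```bash
python3 -m crank '[[[0,-0.1,0,0],[0,-0.15,0,0],[0,-0.15,0,0],[0,-0.15,-0.5,0],[0,-0.15,-2,0],[0,-0.15,-4,0],[0,-0.15,-6,0]]]' 0.77; python3 -m crank '[[[-1,-2,-1,0],[-2,-4,-2,0],[-3,-6,-3,0]]]' 0; python3 st.py; python3 - <<'E'
from h import *
s=arm.get_state();p,d=arm.grab_frame('wrist');q,_=arm.grab_frame('top');r,_=arm.grab_frame('scene')
a=cv2.resize(q[80:330,260:512,::-1],(400,400));b=cv2.resize(p[:,:,::-1],(400,300));c=cv2.resize(r[20:220,90:340,::-1],(400,300))
cv2.imwrite('pics/v3.png',np.hstack([cv2.copyMakeBorder(a,0,200,0,0,0),np.vstack([b,c])]))
E
```

```text
t: 29.75
eef_pos: [0.5134, -0.0572, 0.1925]
ee_rot: [3.138, -0.805, -2.011]
force: [1.6, -0.4, -0.2]
width: 0.0204
gripper_force: 0.0
t: 30.12
eef_pos: [0.6959, -0.026, 0.1893]
ee_rot: [3.139, -0.804, -2.011]
force: [1.0, 0.7, 0.1]
width: 0.0443
gripper_force: 0.0
q [ 0.49   0.732  0.188  0.447 -1.707 -1.029]
p [ 0.6959 -0.026   0.1893] x [-0.2955 -0.6276  0.7203] y [-0.9039  0.4277  0.0018] z [-0.3092 -0.6506 -0.6937] t 30.125
```

View pics/v3.png

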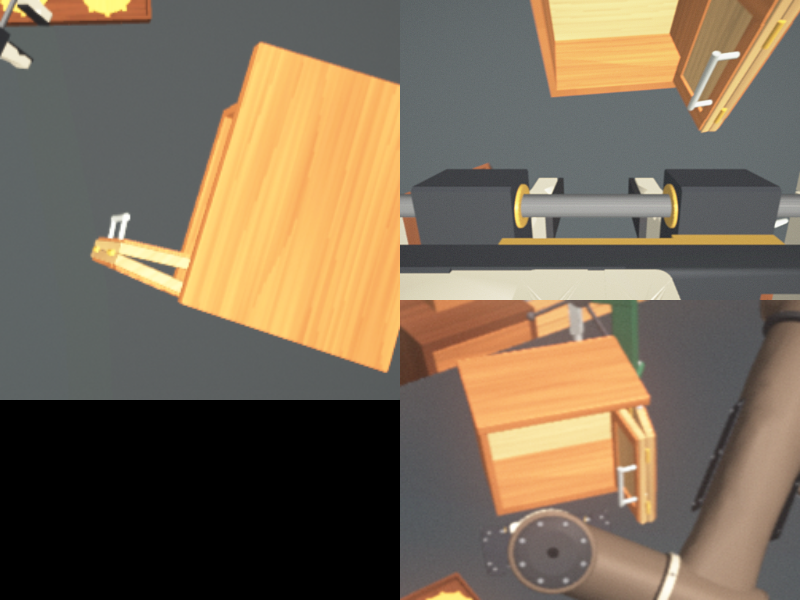

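```bash
python3 -m crank '[[[-1.5,1,-0.8,0],[-3,2,-1.6,0],[-4.5,3.1,-2.4,0],[-6,4.1,-3.1,0],[-7.5,5.1,-3.9,0],[-8.9,6.1,-4.6,0],[-8.9,6.1,-4.6,0]]]' 0 >/dev/null; python3 st.py; python3 - <<'E'
from h import *
s=arm.get_state();p,d=arm.grab_frame('wrist');cv2.imwrite('pics/w4.png',p[:,:,::-1]);X=cloud('wrist',d,s)
for r in arm.trace('block','wrist'):
    Y=X[r['mask']];Y=Y[~np.isnan(Y[:,0])];T=Y[abs(Y[:,2]-np.percentile(Y[:,2],90))<.004]
    print(round(float(r['score']),2),[int(v) for v in r['extent']],len(T),((T.min(0)+T.max(0))/2).round(4),(T.max(0)-T.min(0)).round(4))
E
```

```text
q [ 0.79   0.944  0.494  0.256 -1.888 -1.245]
p [0.6556 0.2563 0.107 ] x [-0.2912 -0.6278  0.7218] y [-0.9055  0.4243  0.0037] z [-0.3087 -0.6525 -0.692 ] t 31.15
0.98 [216, 150, 64, 79] 2711 [0.627  0.1879 0.0534] [0.0592 0.0598 0.0056]
0.7 [279, 109, 35, 50] 863 [0.5398 0.1345 0.0373] [0.0417 0.0418 0.0056]
0.67 [257, 278, 55, 25] 1338 [0.6426 0.293  0.0382] [0.042  0.0332 0.0042]
0.44 [263, 0, 30, 18] 108 [ 0.438  -0.0985  0.0418] [0.0342 0.0204 0.0067]
0.18 [407, 165, 74, 48] 1274 [0.4497 0.2742 0.0378] [0.0508 0.0488 0.0053]
```

View pics/w4.png

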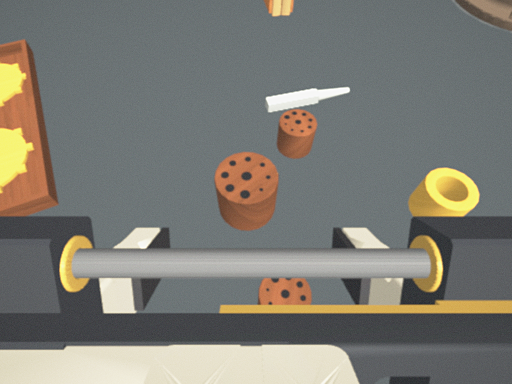

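```bash
python3 -m crank '[[[0,-0.15,1.5,0],[0,-0.15,3,0],[0,-0.15,4.2,0],[0,-0.15,5.2,0],[0,-0.15,5.9,0],[0,-0.15,6.3,0],[0,-0.15,6.3,0]]]' 0; python3 -m crank '[[[0,0,0,0],[0,0,0,0],[0,0,0,0],[0,0,0,0],[0,0,0,0]]]' 1 20; python3 st.py
```

```text
t: 32.12
eef_pos: [0.6121, 0.1473, -0.0005]
ee_rot: [3.138, -0.805, -2.013]
force: [0.3, 0.1, 0.8]
width: 0.0879
gripper_force: 0.0
t: 32.75
eef_pos: [0.6122, 0.1484, -0.001]
ee_rot: [3.138, -0.805, -2.011]
force: [-1.2, 2.4, 1.0]
width: 0.0597
gripper_force: 20.0
q [ 0.732  0.888  0.098  0.28  -1.547 -1.294]
p [ 0.6122  0.1484 -0.001 ] x [-0.2954 -0.6268  0.721 ] y [-0.9035  0.4285  0.0023] z [-0.3104 -0.6508 -0.6929] t 32.75
```

```bash
python3 -m crank '[[[1,0,-1,0],[2,0,-1.95,0],[3.4,-0.8,-0.5,0],[4.7,-1.6,0.9,0],[6.1,-2.4,2.3,0],[7.4,-3.2,3.7,0],[8.8,-4,5.1,0],[10.2,-4.8,6.5,0],[11.5,-5.6,7.9,0],[11.5,-5.6,7.9,0]]]'; python3 -m crank '[[[0.5,0.05,1.3,0],[1,0.1,2.6,0],[1.6,0.15,4.1,0],[1.6,0.15,4.1,0]]]';python3 st.py;  python3 - <<'E'
from h import *
s=arm.get_state();p,d=arm.grab_frame('wrist');r,_=arm.grab_frame('scene')
b=cv2.resize(p[:,:,::-1],(400,300));c=cv2.resize(r[20:220,90:340,::-1],(400,300))
cv2.imwrite('pics/v5.png',np.hstack([b,c]))
E
```

```text
t: 34.0
eef_pos: [0.5901, -0.2242, 0.0687]
ee_rot: [3.137, -0.806, -2.015]
force: [0.1, 0.0, -2.2]
width: 0.06
gripper_force: 20.0
t: 34.5
eef_pos: [0.5424, -0.3123, 0.0257]
ee_rot: [3.134, -0.807, -2.011]
force: [-0.4, 0.2, -0.1]
width: 0.0601
gripper_force: 20.0
q [ 0.148  0.63  -0.528  0.742 -1.081 -1.178]
p [ 0.5424 -0.3123  0.0257] x [-0.2951 -0.6258  0.722 ] y [-0.9022  0.4313  0.0051] z [-0.3146 -0.6498 -0.6919] t 34.5
```

View pics/v5.png

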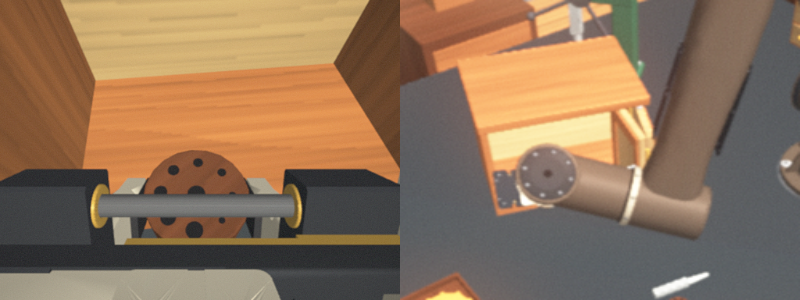

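```bash
python3 -m crank '[[[0.4,0.08,0.45,0],[0.8,0.16,0.9,0],[1.2,0.22,1.3,0],[1.36,0.27,1.5,0],[1.3,0.27,1.56,0],[1.2,0.27,1.62,0],[1.12,0.27,1.68,0],[1.12,0.27,1.68,0]]]';python3 st.py
```

```text
t: 35.6
eef_pos: [0.518, -0.3524, 0.0175]
ee_rot: [3.138, -0.806, -2.011]
force: [0.8, -0.7, -1.6]
width: 0.0597
gripper_force: 20.0
q [ 0.073  0.613 -0.605  0.828 -1.017 -1.206]
p [ 0.518  -0.3524  0.0175] x [-0.2949 -0.6268  0.7212] y [-0.9036  0.4283  0.0028] z [-0.3106 -0.6509 -0.6927] t 35.6
```

```bash
python3 -m crank '[[[-0.03,0,0.03,0],[-0.05,0,0.05,0],[-0.05,0,0.05,0]]]'; python3 -m crank '[[[0,0,0,0],[0,0,0,0],[0,0,0,0]]]' 0.15; python3 st.py; python3 - <<'E'
from h import *
s=arm.get_state();p,d=arm.grab_frame('wrist');X=cloud('wrist',d,s)
for r in arm.trace('block','wrist')[:1]:
    Y=X[r['mask']];Y=Y[~np.isnan(Y[:,0])];T=Y[abs(Y[:,2]-np.percentile(Y[:,2],85))<.004]
    print(r['score'],len(T),((T.min(0)+T.max(0))/2).round(4),(T.max(0)-T.min(0)).round(4))
E
```

```text
t: 35.98
eef_pos: [0.5181, -0.3527, 0.0169]
ee_rot: [3.139, -0.806, -2.012]
force: [-0.6, 3.8, 4.6]
width: 0.0595
gripper_force: 20.0
t: 36.35
eef_pos: [0.5177, -0.3528, 0.016]
ee_rot: [3.138, -0.805, -2.011]
force: [-0.6, -0.0, 0.0]
width: 0.0738
gripper_force: 0.0
q [ 0.072  0.615 -0.606  0.83  -1.014 -1.209]
p [ 0.5177 -0.3528  0.016 ] x [-0.2955 -0.6267  0.7211] y [-0.9034  0.4289  0.0025] z [-0.3108 -0.6506 -0.6929] t 36.35
0.75 8715 [ 0.535  -0.3146  0.0717] [0.059  0.0575 0.005 ]
```

```bash
python3 -m crank '[[[0,0,-1,0],[0,0,-2,0],[0,0,-4,0],[0,0,-6,0],[0,0,-8,0],[0,0,-8,0]]]'; python3 - <<'E'
from h import *
s=arm.get_state();p,d=arm.grab_frame('wrist');X=cloud('wrist',d,s);r0,_=arm.grab_frame('top')
for r in arm.trace('block','wrist')[:1]:
    Y=X[r['mask']];Y=Y[~np.isnan(Y[:,0])];T=Y[abs(Y[:,2]-np.percentile(Y[:,2],85))<.004];c=(T.min(0)+T.max(0))/2
    q=c-[.4848,-.3518,0];print(r['score'],c.round(4),'cup',q@[-.326,-.945,0],q@[.945,-.326,0])
cv2.imwrite('pics/v6.png',np.hstack([cv2.resize(p[:,:,::-1],(400,300)),cv2.resize(r0[80:330,180:512,::-1],(400,300))]))
E
```

```text
t: 37.2
eef_pos: [0.5832, -0.2202, 0.1569]
ee_rot: [-3.138, -0.802, -2.013]
force: [0.1, 0.1, -0.3]
width: 0.0745
gripper_force: 0.0
0.86 [ 0.5359 -0.3145  0.0711] cup -0.05191349406803662 0.03609052735269345
```

View pics/v6.png

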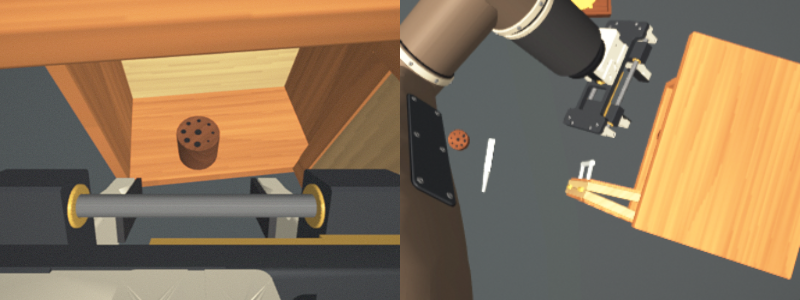

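The block stands upright inside at cupboard x of about -52 mm, the door is still folded back, and the gripper is clear.

```bash
python3 -c "
from station import arm
print(arm.job_done())"
```

```text
the job is handed in; nothing more can be done
None
```

I handed the job in with the bifold door folded back on its catch and the 60 mm staking block standing upright on the cupboard floor, its axis about 38 mm behind the front plane. The gripper was clear of everything and I did not touch the bushing, punch or arbor. The verdict was not reported back, and while forcing the tool to lean joints 1 and 3 read up to 0.002 rad past their listed range.

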